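Fold back the cover of the large tool bay

ROBOT

A 6-joint arm with a two-finger parallel gripper is mounted at the origin on the work surface. World frame = base frame: x ahead of the robot, y to its left, z up, the work surface at z = 0. Lengths are in m, angles in rad, forces in N, time in s.
With the tool pointing down it reaches from about 0.35 to 0.875 m from the base axis. Payload 4.2 kg.
Tool frame: the origin (TCP) lies midway between the tips of the shut fingers; the grasp point (between the pads) lies 19 mm behind it; z points along the fingers, y is the line along which they close (so a half turn about z gives the same grasp; the last joint's range is limited). The gripper opens to 85 mm and grips with 20 to 120 N. Pads are 22 mm wide; open, the fingers measure 114 mm over their backs; the gripper's body (76 mm by 85 mm) begins 54 mm behind the grasp point. The pads swing forward as they close: fully open they stand 13 mm farther back than shut.
Start: joints at [1.406, 0.385, 0.008, 0, -1.194, -0.259], TCP at [0.257, 0.57, 0.231] pointing down, gripper open.
Joint ranges: [-3.14, 3.14], [-1.21, 2.06], [-1.07, 1.41], [-3.16, 2.05], [-2.99, -0.16], [-3.1, 3.1]. Speed limits (rad/s): [2.79, 2.79, 3.14, 3.14, 3.14, 3.14].

INTERFACE

Orientations are given as [roll, pitch, yaw] about the fixed x, y, z axes, in that order (R = Rz(yaw) Ry(pitch) Rx(roll)).
In Python, from rig import observe, snapshot, job_done gives the robot as it stands. The module is installed in compiled form; this text tells all that it offers.
- The arm moves only by the tool apply_moves, never from a script. Its argument "series" is a list of rows, each a list of 2 entries, a list of its own where there are three numbers: the shift along the tool's x, y, z in m, then the turn about the tool's z in rad. In form: [[[tx, ty, tz], twist], ...]. A call has 1 to 12 rows; each row shifts and turns the commanded pose from where the row before left it, along the tool's axes as they then stand; what a row does not reach is not made up. A row lasts 1/12 s, in which the tool goes at most 41.7 mm and 7.16 degrees, less where a joint would pass 70% of its speed; a pose out of reach is approached as far as the arm can. A call with a gripper value outside its range is refused whole. "gripper" is the opening, from 0 (shut) to 1 (fully open), set as the call begins (left out, the last holds). The fingers move at their own pace and stop on an object; "squeeze" is the grip in N (left out, the last holds). Time passes only in rows, so rows that do not move let the fingers close. It gives the time, the measured TCP pose, the force, the opening and the grip force at its end, in the units of the state.
- observe(): the state, without advancing time (a new reading comes with each control period).
- snapshot(name): name is "scene" or "side" or "wrist"; returns a dict with "image" (420x560x3 uint8, blue, green, red), "vfov" (degrees; the focal length in pixels is half the picture's height over the tangent of half this angle, whatever the lens; pixels are square), "cx", "cy" (the principal point, pixels), "rvec" (rotation vector, rad) and "tvec" (3), from world to camera coordinates, as OpenCV has them. Camera axes: x right, y down, z forward; pixel columns grow to the right and rows downward; lengths in m; the calibration is good to about 2 mm. A picture is of the moment at which its call begins. There is no depth.
- job_done(): hands the job in; it is judged then, once.
The state is a dict: "time": time; "joints": joint angles; "joint_vel": joint speeds; "joint_torque": joint torques, N m; "tcp_pos": TCP position; "orientation": TCP orientation; "wrist_force": force on the tool from outside, world axes, zero at the start; "wrist_torque": the same for the moment, N m; "finger_gap": finger opening in m; "finger_force": force on a finger pad.
Only numpy, scipy, OpenCV 4.12 (cv2) and the standard library are available. Lean on these libraries where they do the work, as an engineer would, in place of code of your own. Each camera call takes 0.05 s, during which the arm holds its last target. There are 200 camera calls.

TASK

Open the larger of the two plywood tool bays on the bench: push the wooden post on its two-leaf folding cover along the sill towards the hinge until the two leaves are folded fully flat against each other, and let go. Leave the cover of the smaller bay as it is.

Things in the scene. Friction and masses are not known exactly. Their poses are not given: they have to be found in the camera images.
- wide_cover (a joint): Fold of the larger bay's cover, rad, first leaf to sill: 0 = leaves in line, bay shut; 1.55 = stop, leaves flat together, square to the sill, outside the bay. Angle between leaves = pi - 2 x fold. Starts partly folded (0.3 to 0.7), stays where left; 1 to 4 N on the post moves it. Two upright wooden leaves, each 115 mm long, 12 mm thick, tops 114 mm above the bench.
- wide_pull (a point): Top centre of the upright wooden post (16 mm diameter) at the free end of the larger bay's second leaf, 160 mm above the bench: it stands 45 mm clear of leaves and walls, to be pushed there from above. It runs along the sill, straight to within 8 mm, towards wide_pivot: horizontal distance about 230 mm x cos(fold) at first, 13 mm at the stop.
- wide_pivot (a point): Fixed upright hinge pin of the larger bay's first leaf, 115 mm above the bench, at the sill's left end seen from the robot; nothing is taller there. The bay: a fixed open-topped plywood box 320 mm wide, 180 mm deep, walls 115 mm high, its open front and sill on the side away from the robot, turned up to 26 degrees; the fold swings out there.
- narrow_pull (a point): Top centre of the like post (16 mm diameter, 130 mm above the bench) on the cover of the smaller bay, to be left alone. That bay is built the same way but is 220 mm wide, with walls 85 mm high and leaves 70 mm long. Either bay may stand on the left.

How it is judged:
At the end, for the whole second after the job is handed in: The larger bay's cover is folded flat (fold above 1.45 rad, that is less than 14 degrees between its leaves) and at rest, and the smaller bay's post is within 20 mm of where it started (value of joint wide_cover above 1.45 rad and velocity of joint wide_cover between -0.05 and 0.05 rad/s and distance of narrow_pull from where it was at the start of the episode below 0.02 m); the robot touches nothing.
It fails at once if the smaller bay's cover is moved (its post by more than 20 mm) (distance of narrow_pull from where it was at the start of the episode above 0.02 m).
It also fails if it takes over 32 s, if anything falls off the work surface, if the arm or the gripper's body presses on something with over 40 N, if the wrist force passes 120 N, or if a joint passes its speed limit or range.

## Working session

There is one attempt and no reset: what is moved stays moved. The work goes in short steps, Python scripts to look and compute and a tool call to move; the robot and the scene stay as the last step left them, time stands still between calls to the robot, and variables do not carry over. Pictures are saved under pics/ and viewed, at most 10 in all, crops included, and the job is handed in when it is done.

Besides the shell and the picture viewer there is one more tool, called after "Emit:" by a JSON object that holds its "method" and its "body", one argument or row to a line. apply_moves: Moves the arm, as the interface text tells. Its arguments: {"type":"object","properties":{"series":{"type":"array","items":{"type":"array"}},"gripper":{"type":"number"},"squeeze":{"type":"number"}},"required":["series"]}

```bash
mkdir -p pics; cat > h.py <<'E'
import cv2,numpy as np
from rig import *
def cam(s):
    R=cv2.Rodrigues(np.array(s["rvec"],float))[0];t=np.array(s["tvec"],float).ravel()
    f=s["image"].shape[0]/2/np.tan(np.radians(s["vfov"])/2)
    return R,t,f
def onplane(s,u,v,z):
    R,t,f=cam(s);d=R.T@np.array([(u-s["cx"])/f,(v-s["cy"])/f,1]);c=-R.T@t
    return c+d*(z-c[2])/d[2]
def proj(s,p):
    R,t,f=cam(s);q=R@np.array(p)+t
    return q[0]/q[2]*f+s["cx"],q[1]/q[2]*f+s["cy"]
E
python3 - <<'E'
from h import *
import pickle
print(observe())
S={}
for n in("scene","side"):
    s=S[n]=snapshot(n);cv2.imwrite(f"pics/{n}0.png",s["image"]);R,t,f=cam(s);print(n,-R.T@t,R[2])
pickle.dump(S,open("s0.pkl","wb"))
E
```

```text
{'time': 0.0, 'joints': array([ 1.40560587e+00,  3.85588799e-01,  6.62373211e-03, -4.89556013e-04,
       -1.19398392e+00, -2.58602298e-01]), 'joint_vel': array([-7.91796124e-04, -5.43048254e-04,  5.97697316e-04, -3.39249834e-05,
        1.12290255e-03, -1.68362719e-03]), 'joint_torque': array([ 4.96028424e-04, -3.92288554e+01,  1.88405764e+01,  4.18619692e+00,
       -4.58823502e-03, -1.56989408e-06]), 'tcp_pos': array([0.25675763, 0.56919135, 0.23020269]), 'orientation': array([ 3.13939522e+00, -1.10812384e-04, -4.23973262e-01]), 'wrist_force': array([ 1.17707865, -0.00479966,  1.02242393]), 'wrist_torque': array([0.0378591 , 0.01972949, 0.01070815]), 'finger_force': 0.0, 'finger_gap': 0.08527953653722119}
scene [ 1.1148253  -0.04960487  1.11127871] [-0.51078205  0.06488791 -0.85725799]
side [ 0.0602139 -0.6343629  0.6490485] [ 0.47932322  0.68075206 -0.55391866]
```

View pics/scene0.png

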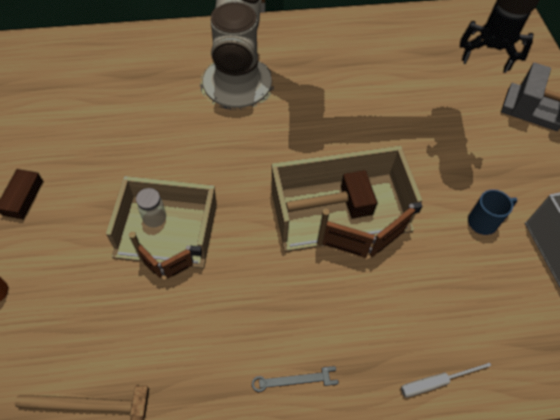

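View pics/side0.png

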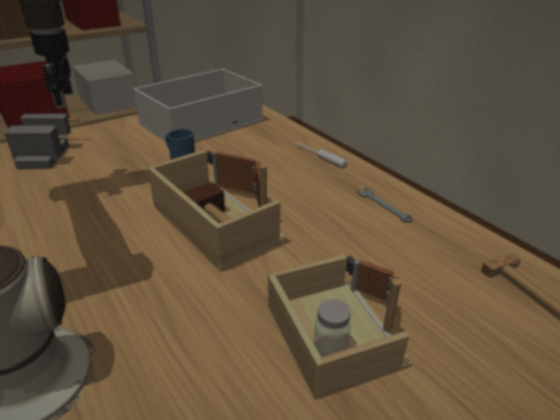

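The scene view shows the larger bay at columns 272–420 with its hinge near (417,207) and its post near (326,213). The side view has that hinge near (211,157) and the post near (262,165). I'll enlarge both.

```bash
python3 - <<'E'
from h import *
a=cv2.imread("pics/scene0.png")[190:260,300:430];b=cv2.imread("pics/side0.png")[145:215,195:325]
i=np.vstack([cv2.resize(x,(780,0) if 0 else (520,280),interpolation=cv2.INTER_CUBIC) for x in(a,b)])
cv2.imwrite("pics/crop0.png",cv2.convertScaleAbs(i,alpha=1.6))
E
```

```text
(no output)
```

View pics/crop0.png

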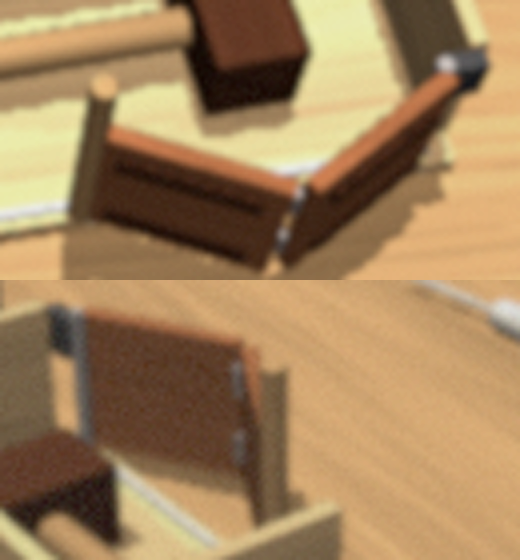

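The crop puts the scene post top at (325.5,211.3) and the hinge at about (412.5,206). In the side view the post top is at (263,166) and the hinge at about (214,153).

```bash
python3 - <<'E'
from h import *
import pickle
S=pickle.load(open("s0.pkl","rb"));a,b=S["scene"],S["side"]
P=onplane(a,325.5,211.3,.16);P2=onplane(b,263,166.3,.16)
H=onplane(a,412.5,206,.115);H2=onplane(b,214,153,.115)
print(P,P2,H,H2)
d=(H-P)[:2];L=np.hypot(*d);print(L,np.degrees(np.arctan2(d[1],d[0])),np.arccos(L/.23))
print(proj(b,P),proj(b,H))
# bay corners on rear wall, z=.115
print(onplane(a,272,165,.115),onplane(a,404,151,.115),onplane(a,418,205,.115), onplane(a,283,207,.115))
# narrow
print(onplane(a,134,237,.13),onplane(a,197,249,.085))
E
```

```text
[0.55811159 0.14966488 0.16      ] [0.5581104  0.14404876 0.16      ] [0.53959281 0.35675089 0.115     ] [0.53869039 0.34516195 0.115     ]
0.2079123894643247 95.1101151670432 0.4418388137800156
(np.float64(261.6359384088386), np.float64(165.31346589975695)) (np.float64(212.18724884544935), np.float64(151.23230171713203))
[0.39165688 0.05542122 0.115     ] [0.38500412 0.37667484 0.115     ] [0.53836529 0.36981412 0.115     ] [0.51010581 0.06597766 0.115     ]
[ 0.5588275 -0.2619079  0.13     ] [ 0.57891474 -0.1333813   0.085     ]
```

The post is at about (0.558,0.148) and the pivot at about (0.539,0.351), so the fold is about 0.45 and the push heading is about 95°. My plan is to turn the shut gripper so tool -x lies along the push. It comes down behind the post with the TCP at z = 0.135, then pushes about 0.19 m.

Emit:
{"method": "apply_moves", "body": {
  "series": [
    [[0,0,0],0.118],
    [[0,0,0],0.118],
    [[0,0,0],0.118],
    [[0,0,0],0.118],
    [[0,0,0],0.118],
    [[0,0,0],0.118],
    [[0,0,0],0.118],
    [[0,0,0],0.118],
    [[0,0,0],0.118],
    [[0,0,0],0],
    [[0,0,0],0]
  ],
  "gripper": 0
}}

```text
time: 1.02
tcp_pos: [0.2569, 0.5695, 0.2308]
orientation: [3.141, -0.001, -1.483]
wrist_force: [-1.2, 0.9, 0.9]
finger_gap: 0.0001
finger_force: 0.0
```

Emit:
{"method": "apply_moves", "body": {
  "series": [
    [[0.03,-0.016,0],0],
    [[0.03,-0.016,0],0],
    [[0.03,-0.016,0],0],
    [[0.03,-0.016,0],0],
    [[0.03,-0.016,0],0],
    [[0.03,-0.016,0],0],
    [[0.03,-0.016,0],0],
    [[0.03,-0.016,0],0],
    [[0.03,-0.016,0],0],
    [[0.03,-0.016,0],0],
    [[0.03,-0.016,0],0],
    [[0.03,-0.016,0],0]
  ]
}}

```text
time: 2.02
tcp_pos: [0.4794, 0.2258, 0.2314]
orientation: [-3.141, 0.0, -1.483]
wrist_force: [0.2, 0.3, 0.2]
finger_gap: 0.0
finger_force: 0.0
```

Emit:
{"method": "apply_moves", "body": {
  "series": [
    [[0.03,-0.016,0],0],
    [[0.03,-0.016,0],0],
    [[0.03,-0.016,0],0],
    [[0.03,-0.016,0],0],
    [[0.01,-0.007,0],0],
    [[0,0,0],0],
    [[0,0,0],0]
  ]
}}

```text
time: 2.6
tcp_pos: [0.5606, 0.1035, 0.2309]
orientation: [3.141, 0.0, -1.486]
wrist_force: [-0.1, 0.6, -0.4]
finger_gap: 0.0003
finger_force: 0.0
```

The tool is in place behind the post, so I'll lower it by 0.095 and look.

Emit:
{"method": "apply_moves", "body": {
  "series": [
    [[0,0,0.02],0],
    [[0,0,0.02],0],
    [[0,0,0.02],0],
    [[0,0,0.02],0],
    [[0,0,0.015],0],
    [[0,0,0],0],
    [[0,0,0],0]
  ]
}}

```text
time: 3.18
tcp_pos: [0.5599, 0.1048, 0.1361]
orientation: [3.14, -0.001, -1.483]
wrist_force: [-0.3, 0.3, 0.8]
finger_gap: -0.0002
finger_force: 0.0
```

```bash
python3 - <<'E'
from h import *
I=[]
for n in("scene","side"):
    s=snapshot(n);print(n,proj(s,observe()["tcp_pos"]))
    c=s["image"][160:280,250:430] if n=="scene" else s["image"][100:220,160:340]
    I.append(cv2.resize(c,(450,300),interpolation=cv2.INTER_CUBIC))
cv2.imwrite("pics/c1.png",cv2.convertScaleAbs(np.vstack(I),alpha=1.5))
E
```

```text
scene (np.float64(304.2349751324819), np.float64(219.75771275348788))
side (np.float64(273.944422341129), np.float64(181.93476948812764))
```

View pics/c1.png

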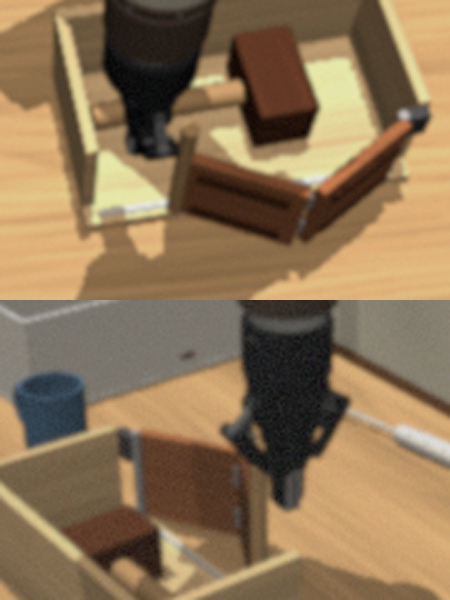

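The fingertips (scene crop near (150,150)) stand just right of the robot's side of the post at (188,130), at post height and in line with it. I'll push along tool -x.

Emit:
{"method": "apply_moves", "body": {
  "series": [
    [[-0.01,0,0],0],
    [[-0.01,0,0],0],
    [[-0.01,0,0],0],
    [[-0.01,0,0],0],
    [[-0.01,0,0],0],
    [[-0.01,0,0],0],
    [[-0.01,0,0],0],
    [[-0.01,0,0],0],
    [[-0.01,0,0],0],
    [[-0.01,0,0],0],
    [[0,0,0],0]
  ]
}}

```text
time: 4.2
tcp_pos: [0.5525, 0.2057, 0.1363]
orientation: [-3.14, 0.001, -1.484]
wrist_force: [-0.5, -0.8, 0.5]
finger_gap: -0.0004
finger_force: 0.0
```

```bash
python3 - <<'E'
from h import *
I=[]
for n in("scene","side"):
    s=snapshot(n);print(n,proj(s,observe()["tcp_pos"]))
    c=s["image"][160:280,270:450] if n=="scene" else s["image"][100:220,160:340]
    I.append(cv2.resize(c,(450,300),interpolation=cv2.INTER_CUBIC))
cv2.imwrite("pics/c2.png",cv2.convertScaleAbs(np.vstack(I),alpha=1.5))
E
```

```text
scene (np.float64(348.8217025555183), np.float64(212.32709107973545))
side (np.float64(247.05360641914422), np.float64(165.78416315001198))
```

View pics/c2.png

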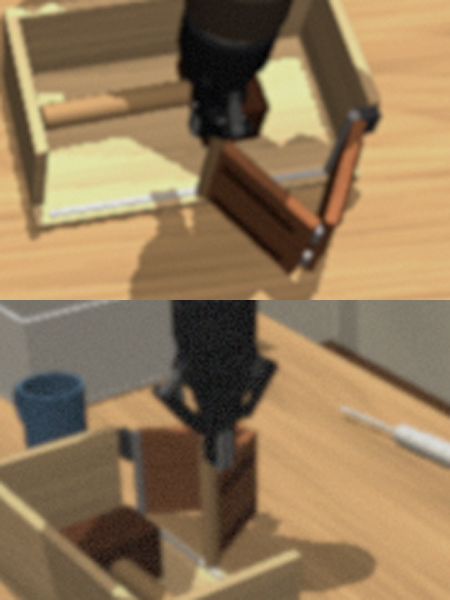

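The cover has folded further, with the post now near crop (212,165) and carried ahead of the fingertips. Force is low, so I'll keep pushing.

Emit:
{"method": "apply_moves", "body": {
  "series": [
    [[-0.01,0,0],0],
    [[-0.01,0,0],0],
    [[-0.01,0,0],0],
    [[-0.01,0,0],0],
    [[-0.01,0,0],0],
    [[-0.01,0,0],0],
    [[-0.01,0,0],0],
    [[-0.01,0,0],0],
    [[-0.01,0,0],0],
    [[0,0,0],0]
  ]
}}

```text
time: 5.13
tcp_pos: [0.5448, 0.2955, 0.1364]
orientation: [-3.14, 0.001, -1.484]
wrist_force: [-0.1, -0.5, -0.7]
finger_gap: -0.0
finger_force: 0.0
```

```bash
python3 - <<'E'
from h import *
I=[]
for n in("scene","side"):
    s=snapshot(n);print(n,proj(s,observe()["tcp_pos"]))
    c=s["image"][160:280,270:450] if n=="scene" else s["image"][100:220,160:340]
    I.append(cv2.resize(c,(450,300),interpolation=cv2.INTER_CUBIC))
cv2.imwrite("pics/c3.png",cv2.convertScaleAbs(np.vstack(I),alpha=1.5))
E
```

```text
scene (np.float64(388.04557203091366), np.float64(205.49022595598396))
side (np.float64(225.40299543885075), np.float64(152.3345021561454))
```

View pics/c3.png

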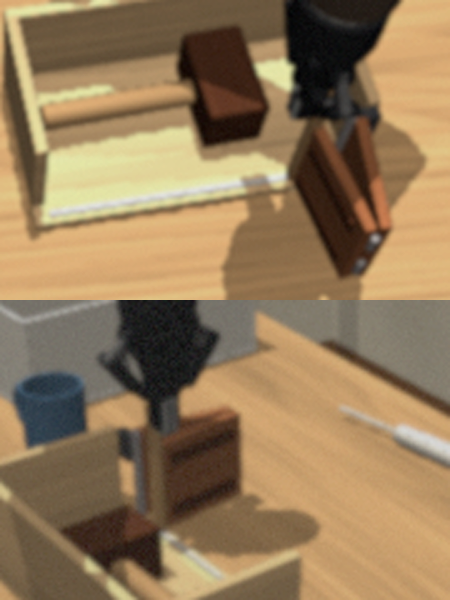

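The leaves are nearly together, meeting at crop (375,240) with the post near (310,140). I'll finish with small steps until the force rises at the stop.

Emit:
{"method": "apply_moves", "body": {
  "series": [
    [[-0.005,0,0],0],
    [[-0.005,0,0],0],
    [[-0.005,0,0],0],
    [[-0.004,0,0],0],
    [[0,0,0],0],
    [[0,0,0],0]
  ]
}}

```text
time: 5.73
tcp_pos: [0.543, 0.3125, 0.1363]
orientation: [-3.141, 0.0, -1.485]
wrist_force: [-0.2, 0.3, -0.2]
finger_gap: 0.0
finger_force: 0.0
```

Emit:
{"method": "apply_moves", "body": {
  "series": [
    [[-0.002,0,0],0],
    [[-0.002,0,0],0],
    [[0,0,0],0],
    [[0,0,0],0]
  ]
}}

```text
time: 6.07
tcp_pos: [0.5426, 0.3162, 0.1364]
orientation: [-3.141, 0.0, -1.486]
wrist_force: [0.2, -0.5, 0.7]
finger_gap: -0.0001
finger_force: 0.0
```

Emit:
{"method": "apply_moves", "body": {
  "series": [
    [[-0.002,0,0],0],
    [[-0.002,0,0],0],
    [[0,0,0],0],
    [[0,0,0],0]
  ]
}}

```text
time: 6.4
tcp_pos: [0.5423, 0.3203, 0.1363]
orientation: [-3.141, 0.0, -1.486]
wrist_force: [-0.3, -0.0, -0.2]
finger_gap: -0.0
finger_force: 0.0
```

```bash
python3 - <<'E'
from h import *
print(observe()["wrist_force"],observe()["tcp_pos"])
I=[]
for n in("scene","side"):
    s=snapshot(n)
    c=s["image"][160:280,270:450] if n=="scene" else s["image"][100:220,160:340]
    I.append(cv2.resize(c,(450,300),interpolation=cv2.INTER_CUBIC))
cv2.imwrite("pics/c4.png",cv2.convertScaleAbs(np.vstack(I),alpha=1.5))
E
```

```text
[-0.34732587 -0.047147   -0.16250552] [0.54225515 0.32026554 0.13630625]
```

View pics/c4.png

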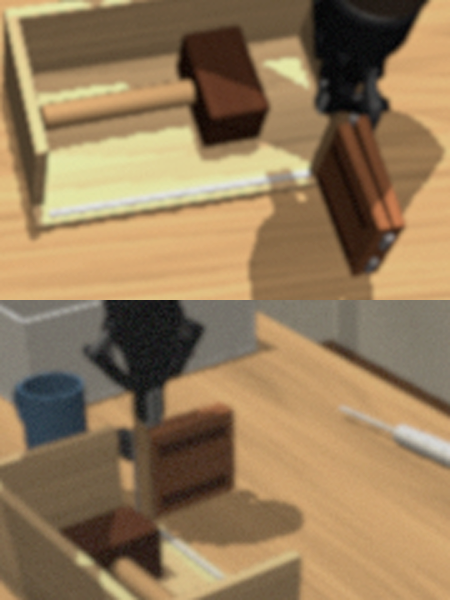

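The leaves are almost flat with a thin gap left at crop (365,165). There is no stop force yet, so I'll push in 2 mm steps until it builds.

Emit:
{"method": "apply_moves", "body": {
  "series": [
    [[-0.002,0,0],0],
    [[-0.002,0,0],0],
    [[0,0,0],0],
    [[0,0,0],0]
  ]
}}

```text
time: 6.83
tcp_pos: [0.542, 0.3208, 0.1364]
orientation: [3.139, -0.006, -1.487]
wrist_force: [2.7, -7.9, 1.6]
finger_gap: 0.0002
finger_force: 4.3
```

Emit:
{"method": "apply_moves", "body": {
  "series": [
    [[-0.002,0,0],0],
    [[0,0,0],0],
    [[0,0,0],0]
  ]
}}

```text
time: 7.08
tcp_pos: [0.542, 0.321, 0.1364]
orientation: [3.138, -0.008, -1.487]
wrist_force: [4.0, -12.7, 2.8]
finger_gap: -0.0001
finger_force: 6.5
```

Emit:
{"method": "apply_moves", "body": {
  "series": [
    [[-0.002,0,0],0],
    [[0,0,0],0],
    [[0,0,0],0]
  ]
}}

```text
time: 7.33
tcp_pos: [0.5419, 0.3212, 0.1364]
orientation: [3.137, -0.011, -1.488]
wrist_force: [5.8, -16.8, 3.0]
finger_gap: -0.0002
finger_force: 8.6
```

The force rose to 17 N with no further travel, so the cover is at its stop. I'll back off and lift.

Emit:
{"method": "apply_moves", "body": {
  "series": [
    [[0.005,0,0],0],
    [[0.005,0,0],0],
    [[0.01,0,0],0],
    [[0.015,0,0],0],
    [[0.015,0,0],0],
    [[0,0,-0.02],0],
    [[0,0,-0.03],0],
    [[0,0,-0.03],0],
    [[0,0,-0.03],0],
    [[0,0,0],0],
    [[0,0,0],0],
    [[0,0,0],0]
  ]
}}

```text
time: 8.33
tcp_pos: [0.5453, 0.2774, 0.246]
orientation: [3.141, 0.0, -1.486]
wrist_force: [-0.1, -0.4, 0.2]
finger_gap: 0.0001
finger_force: 0.0
```

```bash
python3 - <<'E'
from h import *
I=[]
for n in("scene","side"):
    s=snapshot(n)
    c=s["image"][160:280,270:450] if n=="scene" else s["image"][100:220,160:340]
    I.append(cv2.resize(c,(450,300),interpolation=cv2.INTER_CUBIC))
cv2.imwrite("pics/c5.png",cv2.convertScaleAbs(np.vstack(I),alpha=1.5))
E
```

```text
(no output)
```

View pics/c5.png

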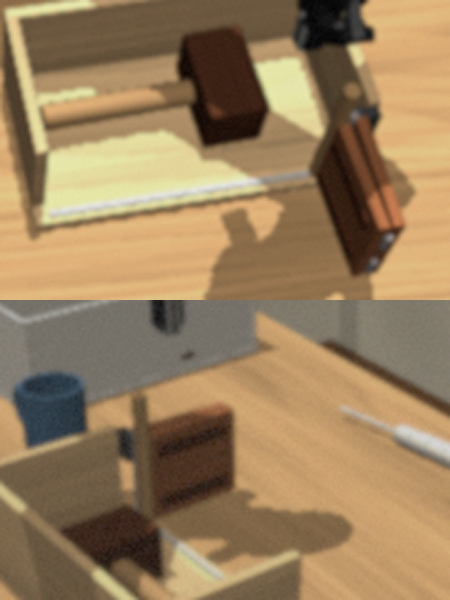

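The leaves lie flat and parallel near crop (365,190), the post stands free near (350,90), and the arm is clear.

```bash
python3 -c "
from rig import *
print(job_done())"
```

```text
the job is handed in; nothing more can be done
None
```

I pushed the larger bay's cover to its stop, where the leaves look flat together, then backed the arm clear, left the smaller bay alone, and handed the job in at about 8.4 s; no verdict was shown.

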